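# Slide the battery tray home under the remote holder

## Robot

A 6-joint arm with a two-finger parallel gripper is mounted at the origin on the work surface. World frame = base frame: x ahead of the robot, y to its left, z up, the work surface at z = 0. Lengths are in m, angles in degrees, forces in N, time in s.
With the tool pointing down it reaches from about 0.25 to 0.725 m from the base axis. Payload 9.7 kg.
Tool frame: the origin (TCP) lies midway between the tips of the shut fingers; the grasp point (between the pads) lies 19 mm behind it; z points along the fingers, y is the direction in which the jaws open and shut (so a half turn about z gives the same grasp; the last joint's range is limited). The gripper opens to 85 mm and grips with 20 to 120 N. Pads are 22 mm wide; open, the fingers measure 114 mm over their backs; the gripper's body (76 mm by 85 mm) begins 54 mm behind the grasp point. The pads swing forward as they close: fully open they stand 13 mm farther back than shut.
Start: joints at [-70.989, 4.979, 10.078, 95.1, 0, 90], TCP at [0.179, -0.52, 0.192] pointing down, gripper open.
Joint ranges: [-179.16, 179.16], [-48.56, 103.87], [-65.8, 70.77], [-126.05, 130.52], [-82.76, 87.17], [-180, 180]. Speed limits (degrees/s): [127.2, 127.2, 147.25, 180, 180, 180].

## Interface

Orientations are given as [roll, pitch, yaw] about the fixed x, y, z axes, in that order (R = Rz(yaw) Ry(pitch) Rx(roll)).
In Python, from workcell import bot, camera, recognise gives the robot as it stands. The module is installed in compiled form; this text tells all that it offers.
- The arm moves only by the tool apply_moves, never from a script. Its argument "targets" is one flat list of numbers, 7 for each row, row after row: the shift along the world's x, y, z in units of 30 mm (1.0 is 30 mm), then the turn, a rotation vector about the world's x, y, z in units of 6 degrees (1.0 is 6 degrees), then the opening, from 0 (shut) to 1 (fully open). A call has 1 to 5 rows; each row is the pose to reach, as a shift and turn from the pose commanded when the call began; what a row does not reach only later rows make up. A row lasts 1/10 s, in which the tool goes at most 50 mm and 8.59 degrees, less where a joint would pass 70% of its speed; a pose out of reach is approached as far as the arm can. A call with a gripper value outside its range is refused whole. The fingers move at their own pace and stop on an object; "newtons" is the grip in N (left out, the last holds). Time passes only in rows, so rows that repeat a pose let the fingers close. It gives the time, the measured TCP pose, the force and the opening at its end, in the units of the state.
- bot.get_obs(): the state, without advancing time (a new reading comes with each control period).
- camera(name): name is "scene" or "top"; returns a dict with "img" (384x512x3 uint8, red, green, blue), "intrinsics" (3x3 intrinsics, pixels), "origin" and "rotation" of the camera in the world. Camera axes: x right, y up, looking along -z (the intrinsics and any distortion apply to the point x, -y, -z); pixel columns grow to the right and rows downward; lengths in m; the calibration is good to about 2 mm. A picture is of the moment at which its call begins. There is no depth.
- bot.job_done(): hands the job in, once; it reports no verdict.
Trained networks look in the newest picture that a camera, given by its name, has taken for a name from the list of things; names that differ only in an ending like _2 or _b are one class to them, and where a whole thing is asked for, a point or a joint stands for the part that bears it (a point fixed in the world has none). Each returns a list of dicts, best first, with "conf" (0 to 1); they miss things now and then, are a little off and sometimes report something else, mostly with a low value. They report only what shows in the picture. A call takes as long as a camera call.
- recognise(query, camera): "box" ([left, top, right, bottom] in pixels, round what is visible of it).
The state is a dict: "time": time; "q": joint angles; "qd": joint speeds; "joint_efforts": joint torques, N m; "ee_pos": TCP position; "tcp_rot": TCP orientation; "wrist_force": force on the tool from outside, world axes, zero at the start; "torque": the same for the moment, N m; "opening": finger opening in m.
Only numpy, scipy, OpenCV 4.12 (cv2) and the standard library are available. Lean on these libraries where they do the work, as an engineer would, in place of code of your own. Each camera call takes 0.05 s, during which the arm holds its last target.

## Task

The dark-wood battery tray lies loose beside the television remote holder. Take it by its upright pull, lay its left side gently against the guide strip that sticks out in front of the holder, and slide it level along the strip into the hidden bay, pull towards the robot, until it is fully home against the back stop; then set it flat on the table and let go. Do not force it against the wood (stay under 25 N) and leave the other things where they are.

Things in the scene. Friction and masses are not known exactly. Their poses are not given: they have to be found in the camera images.
- tray: Loose dark-wood battery tray, about 0.25 kg: open box 100 long (x), 110 wide (y), 22 high, walls 5, three battery cells fixed in it. Origin: centre of its underside, at table height when flat. On its -x face an upright flat wooden pull: 12 thick (y), 36 long (x from -86 to -50), 46 high from the underside. The +x end is the nose that enters the bay first.
- tray_pull (a point): Where to hold the pull: middle of its length and thickness, 68 to -x of the tray's origin and 34 above its underside; axes as the tray. Pinch the 12 mm thickness from above, fingers at its two y sides; 45 of opening is plenty. The grip keeps the tray square to the gripper. Pressed down, it drags hard on the table (friction about 0.6), which masks the touch; carry it 3 to 4 clear instead.
- holder: Fixed wooden television remote holder, 180 wide (y), 130 deep. Origin: on the table under the middle of its deck's front edge; +x runs into the bay, +y to the left looking in. The tray slides on the table top into the bay under the deck. Fully home, the tray's origin is 50 inside (x = +50), same heading, its -x face flush with the deck edge, the pull still outside.
- deck_edge (a point): Middle of the deck's front edge, upper face, 40 above the table; axes as the holder. The deck's underside is 30 above the table, so 8 above a tray that lies flat. An upright box with two remotes standing in it (up to 156 high) begins 72 behind the edge.
- strip_nominal (a point): Nominal front end of the guide strip's inner face. Two rigid runners, 8 thick, 14 high, 114 apart, run along holder x. The left is the guide strip: from 70 in front of the deck edge to the back stop. The right starts 5 inside, square end. Fitted by eye: both together really lie up to 16 to either side (y) of nominal (inner face y = 41 to 73), not measured: find by touch.
- back_stop (a point): Middle of the rigid back stop's face, 100 behind the deck edge, hidden under the deck, 15 above the table; axes as the holder. Tray contact with strip, runners or stop must stay under 25 N: 2 to 4 N sideways is enough to follow the strip (ease off when it grows), 5 to 8 N forward tells that the stop is reached.
- ashtray: Bystander, loose, leave alone: round clear-glass ashtray, open-topped, 104 across, 32 high. Origin: centre of its underside.
- vase: Bystander, loose, leave alone: white ceramic vase, 100 across, 180 high. Origin: centre of its underside.
- lighter_case: Bystander, loose, leave alone: flat black plastic lighter case 60 x 36 x 20 with a small grey press button on top. Origin: centre of its underside.
- bell: Bystander, loose, leave alone: small steel hand bell standing mouth down, 60 across, 47 high with its wooden stub. Origin: centre of its underside.
- remote: Bystander, loose, leave alone: black television remote lying flat, 160 x 44 x 18. Origin: centre of its underside.
- mug: Bystander, loose, leave alone: blue ceramic mug, 76 across, 90 high, handle to its +y. Origin: centre of its underside.
- coasters: Bystander, loose, leave alone: round stack of cork coasters, 90 across, 24 high. Origin: centre of its underside.

How it is judged:
By the outcome, as a careful person would: the job done as asked, in the order asked, and still so for the second after the job is handed in, with the robot touching nothing.
It also fails if it takes over 61 s, if anything falls off the work surface, if the arm or the gripper's body presses on something with over 40 N, if the wrist force passes 120 N, or if a joint passes its speed limit or range.

## Working session

There is one attempt and no reset: what is moved stays moved. The work goes in short steps, Python scripts to look and compute and a tool call to move; the robot and the scene stay as the last step left them, time stands still between calls to the robot, and variables do not carry over. Pictures are saved under pics/ and viewed, and the job is handed in when it is done.

Besides the shell and the picture viewer there is one more tool, called after "Emit:" in YAML: its name, and indented under it one key for each argument. apply_moves: Moves the arm, as the interface text tells. Its arguments: {"type":"object","properties":{"targets":{"type":"array"},"newtons":{"type":"number"}},"required":["targets"]}

```bash
mkdir -p pics; cat > h.py <<'E'
from workcell import bot,camera,recognise
import numpy as np,cv2
def ray(c,u,v):
    K=np.array(c["intrinsics"]);R=np.array(c["rotation"]);o=np.array(c["origin"])
    d=np.linalg.inv(K)@np.array([u,v,1.]);d=R@np.array([d[0],-d[1],-d[2]]);return o,d
def at(c,u,v,z):
    o,d=ray(c,u,v);return o+d*(z-o[2])/d[2]
def proj(c,p):
    K=np.array(c["intrinsics"]);R=np.array(c["rotation"]);o=np.array(c["origin"])
    q=R.T@(np.array(p)-o);q=K@np.array([q[0],-q[1],-q[2]]);return q[:2]/q[2]
E
python3 - <<'E'
from h import *
for n in("scene","top"):
    c=camera(n);cv2.imwrite(f"pics/{n}0.png",cv2.resize(c["img"][:,:,::-1],None,fx=1.5,fy=1.5,interpolation=cv2.INTER_CUBIC))
    print({k:c[k] for k in c if k!="img"})
    for q in("tray","tray_pull","holder","deck_edge","ashtray","vase","remote","mug"):
        print(n,q,[(np.round(d["box"],1).tolist(),round(d["conf"],2)) for d in recognise(q,n)[:2]])
print(bot.get_obs())
E
```

```text
{'intrinsics': array([[351.01985781,   0.        , 252.96534096],
       [  0.        , 351.01985781, 190.9324204 ],
       [  0.        ,   0.        ,   1.        ]]), 'origin': array([ 0.99057879, -0.33596972,  0.83467926]), 'rotation': array([32.9054744 ,  0.87776992, 47.1193436 ])}
scene tray [([156.1, 184.9, 210.4, 239.6], 0.72)]
scene tray_pull [([156.4, 185.1, 210.6, 236.2], 0.83)]
scene holder [([254.8, 160.1, 335.2, 236.0], 0.91)]
scene deck_edge [([253.5, 159.9, 334.1, 237.3], 0.92)]
scene ashtray [([241.1, 244.5, 257.9, 266.5], 0.69), ([200.4, 272.6, 244.7, 316.1], 0.56)]
scene vase [([129.2, 276.6, 182.4, 334.3], 0.56)]
scene remote [([69.9, 260.0, 120.6, 322.8], 0.82)]
scene mug [([347.8, 118.5, 389.5, 157.1], 0.84)]
{'intrinsics': array([[416.2482854 ,   0.        , 260.37509361],
       [  0.        , 416.2482854 , 187.26606244],
       [  0.        ,   0.        ,   1.        ]]), 'origin': array([ 0.47418383, -0.00447475,  1.28506823]), 'rotation': array([  6.85711556,  -1.41887904, -90.75429909])}
top tray [([287.4, 204.5, 325.7, 249.0], 0.97), ([192.6, 138.1, 252.
[... 437 characters left out ...]
, 0.72), ([350.3, 144.5, 394.2, 178.6], 0.58)]
{'time': 0.9, 'q': array([-7.09901577e+01,  4.97888732e+00,  1.00784317e+01,  9.51005017e+01,
       -1.19805410e-04,  8.99997712e+01]), 'qd': array([-0.0609377 , -0.10193903,  0.06281163,  0.02272199, -0.00234872,
        0.04277705]), 'joint_efforts': array([ 2.33432140e-03, -5.20096779e+01,  4.64859366e+01,  1.22164372e-03,
        1.67296198e-04,  2.11729791e-06]), 'ee_pos': array([ 0.17914783, -0.51999498,  0.19168622]), 'tcp_rot': array([-1.79999043e+02,  1.19801587e-04,  1.90100711e+01]), 'wrist_force': array([-0.17419792, -1.13522079,  0.2493484 ]), 'torque': array([ 0.00565685, -0.02076406, -0.02893878]), 'opening': 0.08523734487015602}
```

```bash
python3 - <<'E'
import re
s=open('h.py').read()
s=s.replace('R=np.array(c["rotation"])','R=Rot.from_euler("xyz",c["rotation"],degrees=True).as_matrix()').replace("import numpy as np,cv2","import numpy as np,cv2\nfrom scipy.spatial.transform import Rotation as Rot")
open('h.py','w').write(s)
E
python3 - <<'E'
import cv2
a=cv2.imread("pics/top0.png")
# crop of region
b=a[int(120*1.5):int(270*1.5),int(170*1.5):int(350*1.5)]
cv2.imwrite("pics/topcrop.png",cv2.resize(b,None,fx=2.9,fy=2.6))
E
```

```text
(no output)
```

View pics/top0.png

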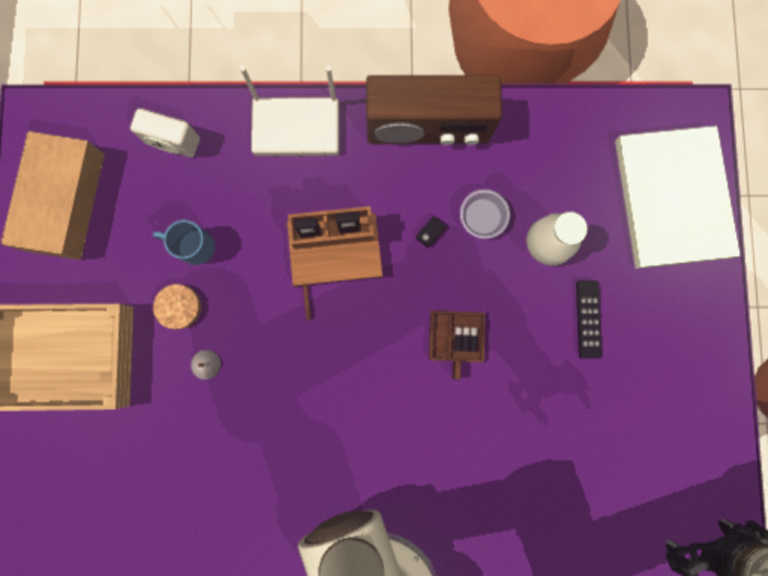

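View pics/scene0.png

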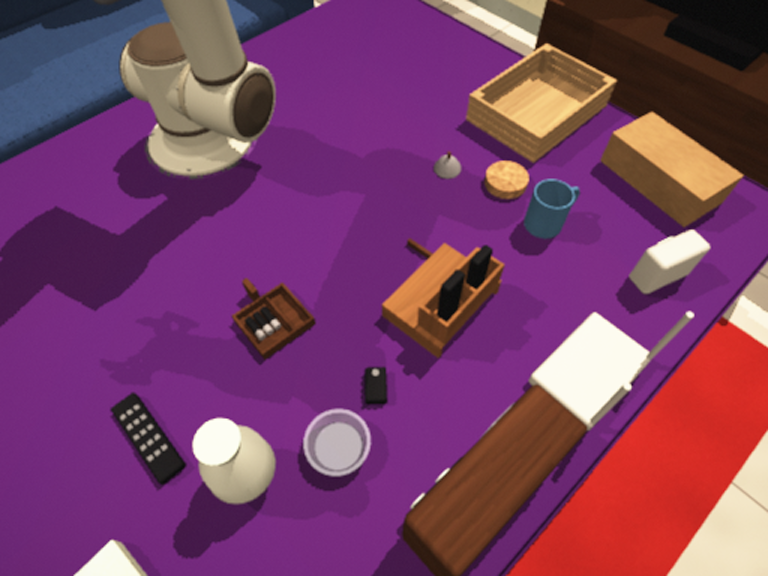

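View crop.

The top view shows the holder's deck with corners near (290,285) and (382,275), and the strip running from (307,285) to (309,317). The tray is near (458,336) with its pull at (457,370), yaw small.

View pics/topcrop.png

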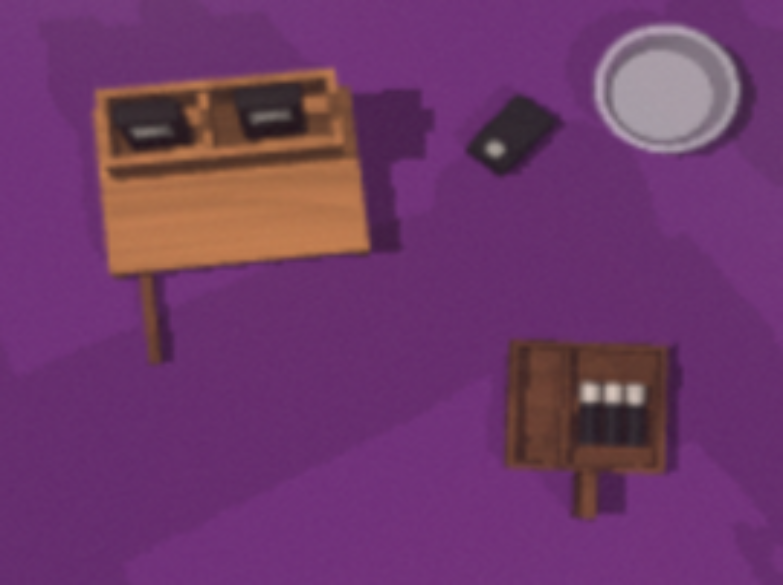

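```bash
cat >> h.py <<'E'
TOP=dict(intrinsics=[[416.2482854,0,260.37509361],[0,416.2482854,187.26606244],[0,0,1]],origin=[0.47418383,-0.00447475,1.28506823],rotation=[6.85711556,-1.41887904,-90.75429909])
SC=dict(intrinsics=[[351.01985781,0,252.96534096],[0,351.01985781,190.9324204],[0,0,1]],origin=[0.99057879,-0.33596972,0.83467926],rotation=[32.9054744,0.87776992,47.1193436])
E
python3 - <<'E'
from h import *
f=lambda x,y,z: at(TOP,170+x/4.35-.3,120+y/3.9-.3,z)
P=lambda l,x,y,z: print(l,np.round(f(x,y,z),4))
for l,x,y,z in [("deckL",110,273,.04),("deckR",369,251,.04),("stripoutfront",148,363,.014),("stripinfront",162,362,.014),("stripin near deck",154,274,.014),
("tBL",512,341,.022),("tBR",668,346,.022),("tFR",661,470,.022),("tFL",508,467,.022),("pullFL",575,518,.046),("pullFR",596,518,.046),("pullmid root",586,472,.046)]: P(l,x,y,z)
a=f(110,273,.04);b=f(369,251,.04);d=a-b;print(np.linalg.norm(d),np.degrees(np.arctan2(-d[0],d[1])))
a=cv2.imread("pics/scene0.png")
b=a[230:370,210:520];cv2.imwrite("pics/sc.png",cv2.resize(b,None,fx=2.5,fy=2.5,interpolation=cv2.INTER_CUBIC))
E
```

```text
deckL [0.6182 0.159  0.04  ]
deckR [ 0.6335 -0.0198  0.04  ]
stripoutfront [0.5502 0.1355 0.014 ]
stripinfront [0.5509 0.1258 0.014 ]
stripin near deck [0.6201 0.1315 0.014 ]
tBL [ 0.5639 -0.1193  0.022 ]
tBR [ 0.5588 -0.2288  0.022 ]
tFR [ 0.4627 -0.2209  0.022 ]
tFL [ 0.4664 -0.1144  0.022 ]
pullFL [ 0.4276 -0.1571  0.046 ]
pullFR [ 0.4274 -0.1714  0.046 ]
pullmid root [ 0.4621 -0.1655  0.046 ]
0.17943863464135237 4.882826031417549
```

View pics/sc.png

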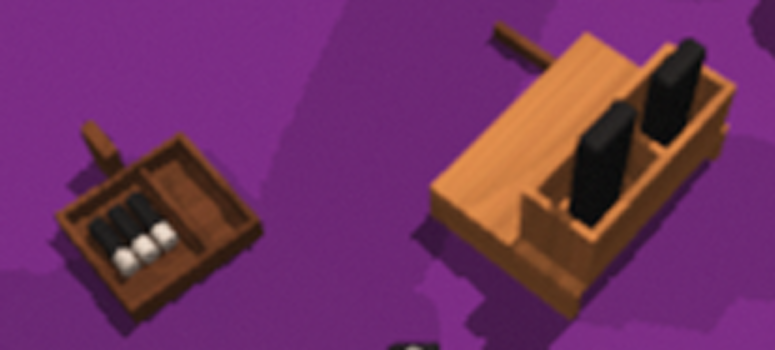

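```bash
python3 - <<'E'
from h import *
from scipy.optimize import least_squares
tp=lambda x,y:(170+x/4.35-.3,120+y/3.9-.3)
sp=lambda x,y:((210+x/2.5)/1.5-.3,(230+y/2.5)/1.5-.3)
tray=[(TOP,tp(512,341),(.05,.055,.022)),(TOP,tp(668,346),(.05,-.055,.022)),(TOP,tp(661,470),(-.05,-.055,.022)),(TOP,tp(508,467),(-.05,.055,.022)),
(TOP,tp(575,518),(-.086,.006,.046)),(TOP,tp(596,518),(-.086,-.006,.046)),
(SC,sp(58,217),(-.05,-.055,.022)),(SC,sp(182,135),(-.05,.055,.022)),(SC,sp(262,226),(.05,.055,.022)),(SC,sp(134,305),(.05,-.055,.022))]
hold=[(TOP,tp(110,273),(0,.09,.04)),(TOP,tp(369,251),(0,-.09,.04)),(SC,sp(587,33),(0,.09,.04)),(SC,sp(432,190),(0,-.09,.04)),
]
def T(p,l): 
    c,s=np.cos(p[2]),np.sin(p[2]);return [p[0]+c*l[0]-s*l[1],p[1]+s*l[0]+c*l[1],l[2]]
for n,o in(("tray",tray),("hold",hold)):
    F=lambda p:np.concatenate([proj(c,T(p,l))-np.array(u) for c,u,l in o])
    r=least_squares(F,[.5,0,0],loss="soft_l1");p=r.x
    print(n,p[:2].round(4),np.degrees(p[2]).round(2));print(F(p).reshape(-1,2).round(1).tolist())
    if n=="tray":print("pull",T(p,(-.068,0,.034)))
h=p
for q in [f for f in [tp(162,362),tp(154,274),tp(148,363)]]+[0]:
    w=at(TOP,*q,.014) if q else at(SC,*sp(492,30),.014)
    c,s=np.cos(h[2]),np.sin(h[2]);d=w[:2]-h[:2];print("strip local",(c*d[0]+s*d[1]).round(4),(-s*d[0]+c*d[1]).round(4))
E
```

```text
tray [ 0.5139 -0.1696] -3.18
[[-0.6, -1.0], [-0.5, -0.6], [0.3, 0.6], [-0.8, -0.2], [0.6, -0.3], [-0.2, -0.1], [-1.0, -0.3], [0.1, -0.6], [-0.1, -0.9], [-0.9, 2.3]]
pull [np.float64(0.44598832195584087), np.float64(-0.1658123560493109), 0.034]
hold [0.6272 0.0705] 5.77
[[-0.4, 0.0], [-0.3, -0.9], [-0.2, 0.3], [-0.7, -0.4]]
strip local -0.0704 0.0626
strip local -0.001 0.0614
strip local -0.0701 0.0724
strip local -0.069 0.0626
```

```bash
python3 - <<'E'
from h import *
# native images again
im={}
for n in("top","scene"):
    c=camera(n);im[n]=c["img"].astype(float);np.save(f"{n}.npy",c["img"])
def edge(n,p,q,C,z,k=24,half=4):
    """subpixel edge points along p->q line, channel combo"""
    I=cv2.GaussianBlur((im[n][:,:,0]-im[n][:,:,2]).astype(np.float32),(0,0),.7)
    p,q=np.array(p,float),np.array(q,float);t=(q-p)/np.linalg.norm(q-p);nn=np.array([-t[1],t[0]])
    s=np.linspace(-half,half,65);out=[]
    for a in np.linspace(.06,.94,k):
        b=p+a*(q-p);xy=(b+s[:,None]*nn).astype(np.float32)
        v=cv2.remap(I,xy[None,:,0],xy[None,:,1],cv2.INTER_LINEAR)[0]
        g=np.abs(np.gradient(v));w=g*(g>.5*g.max());out.append(b+nn*(w*s).sum()/w.sum())
    P=np.array([at(C,*o,z)[:2] for o in out]);
    l=cv2.fitLine(P.astype(np.float32),cv2.DIST_HUBER,0,.001,.001).ravel();ang=np.degrees(np.arctan2(l[1],l[0]))
    r=np.abs((P-l[2:])@[-l[1],l[0]])
    print(n,"ang",round(ang,2),"pt",l[2:].round(4),"res",r.mean().round(5));return
tp=lambda x,y:(170+x/4.35-.3,120+y/3.9-.3)
sp=lambda x,y:((210+x/2.5)/1.5-.3,(230+y/2.5)/1.5-.3)
edge("top",tp(110,273),tp(140,270),TOP,.04,half=2)
edge("top",tp(170,268),tp(369,251),TOP,.04,half=2)
edge("top",tp(110,273),tp(100,200),TOP,.04,half=2)
edge("top",tp(162,355),tp(155,280),TOP,.014,half=1.5)
edge("scene",sp(587,33),sp(432,190),SC,.04,half=2)
edge("scene",sp(432,195),sp(520,248),SC,.04,half=2)
print("tray")
edge("top",tp(512,341),tp(508,467),TOP,.022,half=2)
edge("top",tp(512,341),tp(668,346),TOP,.022,half=2)
edge("scene",sp(58,217),sp(182,135),SC,.022,half=2)
edge("scene",sp(182,135),sp(262,226),SC,.022,half=2)
print(bot.get_obs()["time"])
E
```

```text
top ang -79.37 pt [0.618  0.1471] res 0.00039
top ang -84.56 pt [0.6279 0.0491] res 0.00034
top ang 5.5 pt [0.6525 0.1633] res 0.00035
top ang 5.12 pt [0.5827 0.1297] res 0.00022
scene ang -83.88 pt [0.6253 0.0706] res 0.00012
scene ang 6.41 pt [ 0.6812 -0.0133] res 0.00026
tray
top ang -2.16 pt [ 0.5151 -0.1141] res 0.00019
top ang 86.73 pt [ 0.5629 -0.1732] res 0.00031
scene ang 87.09 pt [ 0.4608 -0.1799] res 0.00064
scene ang -3.01 pt [ 0.53   -0.1143] res 0.00022
1.0
```

Emit:
apply_moves:
  targets: [0.89, 1.18, 0, 0, 0, -0.37, 0.55, 1.78, 2.36, 0, 0, 0, -0.74, 0.55, 2.67, 3.54, 0, 0, 0, -1.1, 0.55, 3.56, 4.72, 0, 0, 0, -1.47, 0.55, 4.45, 5.9, 0, 0, 0, -1.84, 0.55]
  newtons: 40

```text
time: 1.5
ee_pos: [0.3133, -0.3415, 0.1919]
tcp_rot: [180.0, -0.0, 7.9]
wrist_force: [1.3, -1.3, 0.6]
opening: 0.047
```

Emit:
apply_moves:
  targets: [0.89, 1.18, 0, 0, 0, -0.37, 0.55, 1.78, 2.36, 0, 0, 0, -0.74, 0.55, 2.67, 3.54, 0, 0, 0, -1.1, 0.55, 3.56, 4.72, 0, 0, 0, -1.47, 0.55, 4.45, 5.91, 0, 0, 0, -1.84, 0.55]

```text
time: 2.0
ee_pos: [0.447, -0.1641, 0.1919]
tcp_rot: [180.0, -0.0, -3.2]
wrist_force: [0.6, -0.7, 0.4]
opening: 0.0467
```

Emit:
apply_moves:
  targets: [0, 0, -1, 0, 0, 0, 0.55, 0, 0, -2, 0, 0, 0, 0.55, 0, 0, -3, 0, 0, 0, 0.55, 0, 0, -3.5, 0, 0, 0, 0.55, 0, 0, -3.5, 0, 0, 0, 0.55]

```text
time: 2.5
ee_pos: [0.4451, -0.1653, 0.085]
tcp_rot: [-179.9, 0.2, -3.1]
wrist_force: [-0.7, 0.4, -0.8]
opening: 0.047
```

```bash
python3 - <<'E'
from h import *
a=camera("scene")["img"][:,:,::-1];t=camera("top")["img"][:,:,::-1]
b=cv2.resize(a[120:250,130:260],(600,600),interpolation=2)[:, :400]
d=cv2.resize(t[190:280,270:340],(400,600),interpolation=2)
cv2.imwrite("pics/g1.png",np.hstack([b,d]))
E
```

```text
(no output)
```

View pics/g1.png

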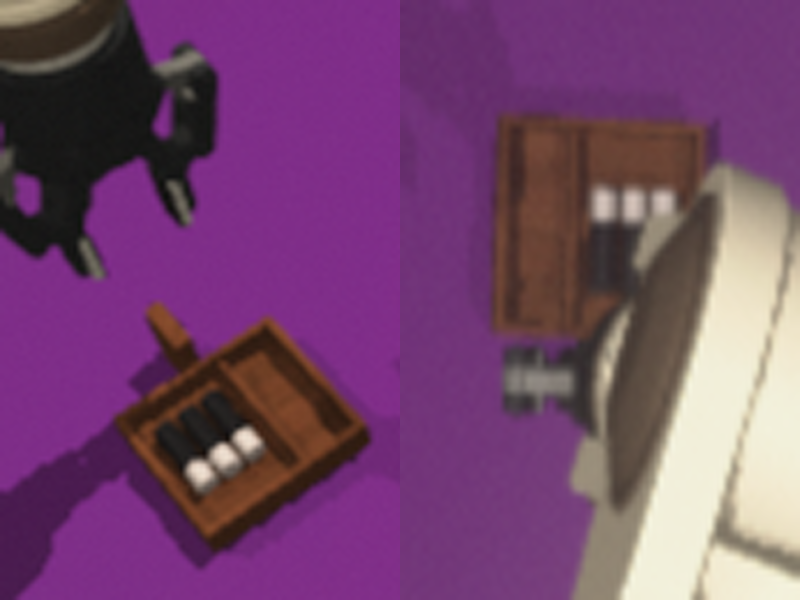

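The scene view (left) shows the two fingers straddling the line of the pull, above and behind it at about (150,230) and the pull at (170,330). This matches a gripper that is still 70 mm up. Next I descend and close.

Emit:
apply_moves:
  targets: [0, 0, -0.7, 0, 0, 0, 0.55, 0, 0, -1.3, 0, 0, 0, 0.55, 0, 0, -1.8, 0, 0, 0, 0.55, 0, 0, -2.3, 0, 0, 0, 0.55, 0, 0, -2.4, 0, 0, 0, 0.55]

```text
time: 3.1
ee_pos: [0.4457, -0.1656, 0.0135]
tcp_rot: [-180.0, 0.1, -3.1]
wrist_force: [0.5, -0.0, 0.8]
opening: 0.047
```

Emit:
apply_moves:
  targets: [0, 0, 0, 0, 0, 0, 0.3, 0, 0, 0, 0, 0, 0, 0.2, 0, 0, 0, 0, 0, 0, 0.1, 0, 0, 0, 0, 0, 0, 0.0, 0, 0, 0, 0, 0, 0, 0.0]

```text
time: 3.6
ee_pos: [0.4464, -0.1658, 0.015]
tcp_rot: [180.0, -0.0, -3.1]
wrist_force: [0.0, 0.3, -0.6]
opening: -0.0004
```

Emit:
apply_moves:
  targets: [0, 0, 0, 0, 0, 0, 0, 0, 0, 0, 0, 0, 0, 0, 0, 0, 0, 0, 0, 0, 0]

```text
time: 3.9
ee_pos: [0.4461, -0.1657, 0.0147]
tcp_rot: [180.0, 0.0, -3.1]
wrist_force: [0.4, 0.2, 0.5]
opening: 0.0002
```

```bash
cat > look.py <<'E'
from h import *
import sys
a=camera("scene")["img"][:,:,::-1];t=camera("top")["img"][:,:,::-1]
b=cv2.resize(a[150:270,150:250],(500,600),interpolation=2)[:, :]
d=cv2.resize(t[190:280,280:325],(300,600),interpolation=2)
cv2.imwrite(sys.argv[1],np.hstack([b,d]))
E
python3 look.py pics/g2.png
```

```text
(no output)
```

View pics/g2.png

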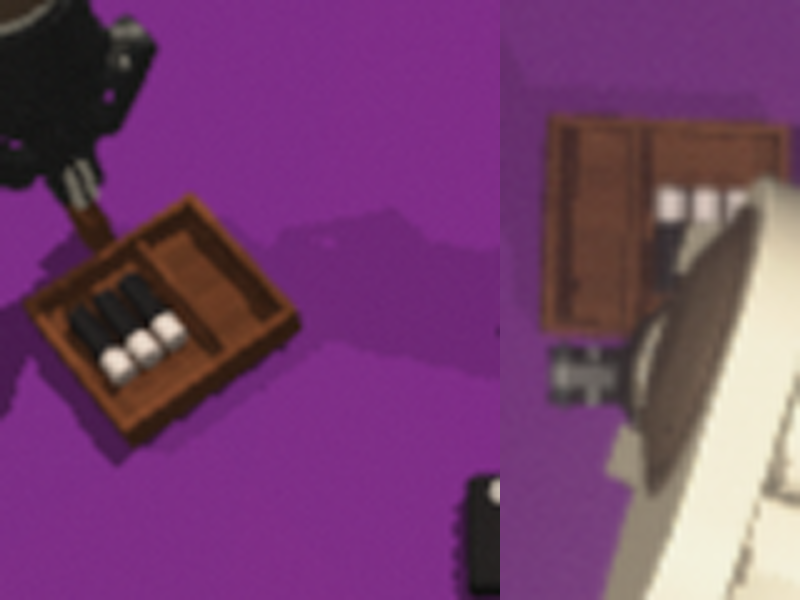

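```bash
python3 - <<'E'
from h import *
for p in [(.446,-.1657,.015),(.446,-.1657,.034),(.428,-.1647,.046),(.4640,-.1667,.046)]:
    q=proj(SC,p);print(p,q.round(1),((q-150)*5).round())
c=camera("scene")
a=c["img"][:,:,::-1];cv2.imwrite("pics/g3.png",cv2.resize(a[165:215,145:195],(750,600),interpolation=2))
E
```

```text
(0.446, -0.1657, 0.015) [168.7 196.3] [ 93. 232.]
(0.446, -0.1657, 0.034) [167.1 192.6] [ 86. 213.]
(0.428, -0.1647, 0.046) [162.6 186. ] [ 63. 180.]
(0.464, -0.1667, 0.046) [169.8 194.6] [ 99. 223.]
```

View pics/g3.png

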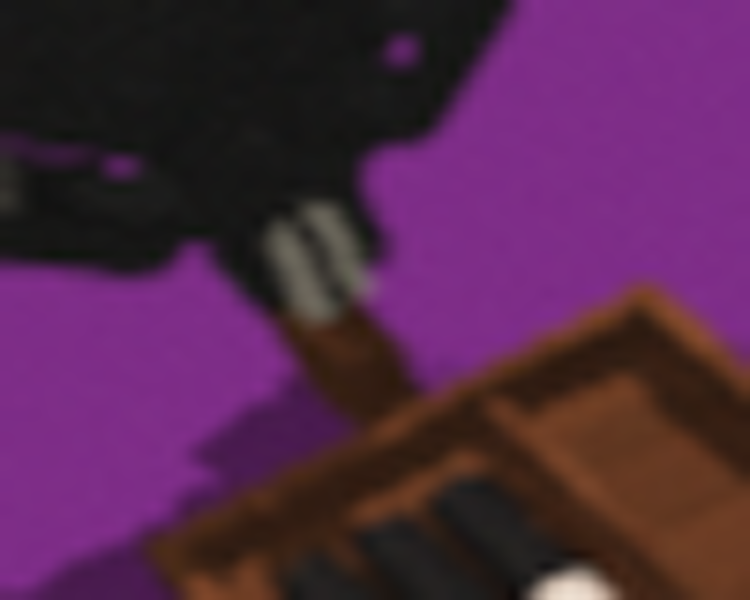

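```bash
python3 - <<'E'
from h import *
print(proj(TOP,(.179,-.52,.192)),proj(TOP,(.179,-.52,.25)))
for z in(.087,.095,.105,.115):print(z,proj(SC,(.4451,-.1653,z)))
print("target 160.9,173.6")
for x in(.41,.42,.43,.446):
  for z in(.015,.03,.04,.05): print(x,z,proj(SC,(x,-.1657,z)).round(1),end=' ')
  print()
t=cv2.imread("pics/top0.png");cv2.imwrite("pics/t1.png",cv2.resize(t[490:,640:],None,fx=5,fy=5,interpolation=2))
g=camera("top")["img"][:,:,::-1];cv2.imwrite("pics/t2.png",cv2.resize(g[225:265,280:330],(750,600),interpolation=2))
print(bot.get_obs())
E
```

```text
[453.04089378 351.02797546] [464.66387032 357.53674532]
0.087 [162.56158771 181.33537102]
0.095 [161.84266749 179.57738533]
0.105 [160.92886115 177.34284189]
0.115 [159.99776876 175.06602864]
target 160.9,173.6
0.41 0.015 [161.2 188.5] 0.41 0.03 [159.9 185.5] 0.41 0.04 [159.  183.5] 0.41 0.05 [158.2 181.4] 
0.42 0.015 [163.2 190.6] 0.42 0.03 [162.  187.7] 0.42 0.04 [161.1 185.7] 0.42 0.05 [160.3 183.6] 
0.43 0.015 [165.3 192.8] 0.43 0.03 [164.1 189.9] 0.43 0.04 [163.2 187.9] 0.43 0.05 [162.4 185.8] 
0.446 0.015 [168.7 196.3] 0.446 0.03 [167.5 193.4] 0.446 0.04 [166.7 191.5] 0.446 0.05 [165.8 189.4] 
{'time': 4.1, 'q': array([-2.03735452e+01, -4.82832199e+00, -1.93386493e+01,  7.54922951e+01,
       -3.76470885e-04,  1.62694957e+02]), 'qd': array([-0.02487258, -0.02708274, -0.03236803,  0.06431681,  0.13804631,
        0.01312205]), 'joint_efforts': array([ 1.43298152e-03, -4.09445500e+01,  4.62844598e+01,  1.92988104e-03,
        2.02215965e-04, -4.63207883e-06]), 'ee_pos': array([ 0.44614249, -0.16568674,  0.01467005]), 'tcp_rot': array([-1.79999579e+02,  2.61577004e-03, -3.06850208e+00]), 'wrist_force': array([ 0.70605153, -0.02051712,  0.00697262]), 'torque': array([ 0.01321036,  0.04059941, -0.0293799 ]), 'opening': 0.00013291759827691095}
```

View pics/t1.png

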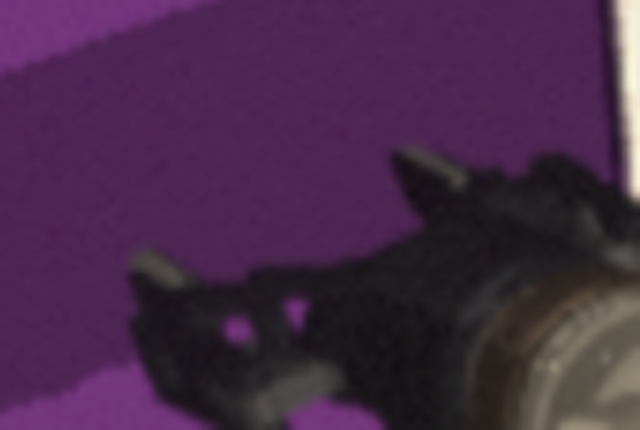

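View pics/t2.png

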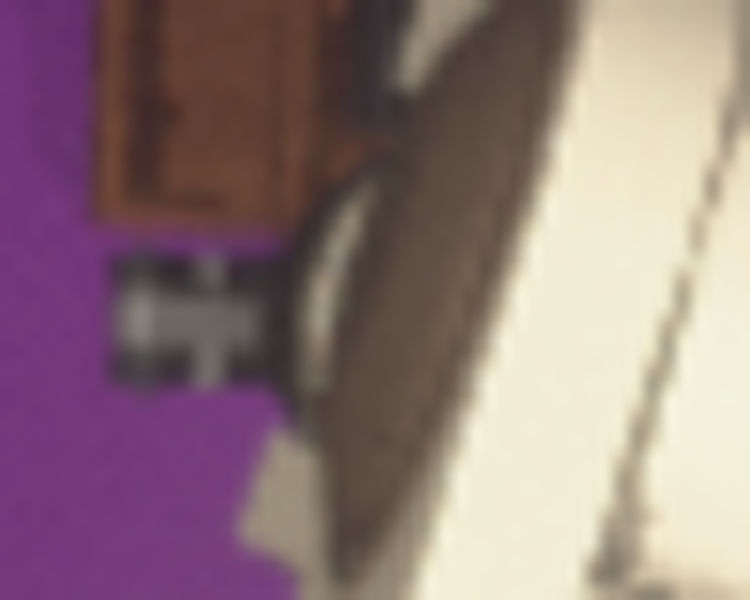

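The pictures show the fingers shut just above the pull. The visible tip at about (166,192) matches z≈0.042, not 0.015. The start picture and the pre-descent picture disagree in the same way, by about 25 mm. So the real tips ride higher than the reported TCP. I'll open and go lower in small steps, watching the force.

Emit:
apply_moves:
  targets: [0, 0, 0, 0, 0, 0, 0.55, 0, 0, 0, 0, 0, 0, 0.55, 0, 0, 0, 0, 0, 0, 0.55, 0, 0, 0, 0, 0, 0, 0.55, 0, 0, -0.2, 0, 0, 0, 0.55]

```text
time: 4.6
ee_pos: [0.4467, -0.1659, 0.0091]
tcp_rot: [180.0, -0.1, -3.1]
wrist_force: [0.2, 0.2, -0.9]
opening: 0.0466
```

Emit:
apply_moves:
  targets: [0, 0, -0.15, 0, 0, 0, 0.55, 0, 0, -0.3, 0, 0, 0, 0.55, 0, 0, -0.3, 0, 0, 0, 0.55]

```text
time: 4.9
ee_pos: [0.4456, -0.1655, -0.0013]
tcp_rot: [-180.0, 0.1, -3.1]
wrist_force: [0.3, 0.0, -0.9]
opening: 0.0469
```

```bash
python3 - <<'E'
from h import *
print(bot.get_obs()["wrist_force"])
c=camera("scene")
a=c["img"][:,:,::-1];cv2.imwrite("pics/g4.png",cv2.resize(a[160:220,140:200],(700,600),interpolation=2))
E
```

```text
[ 0.34381504  0.03691931 -0.86642485]
```

View pics/g4.png

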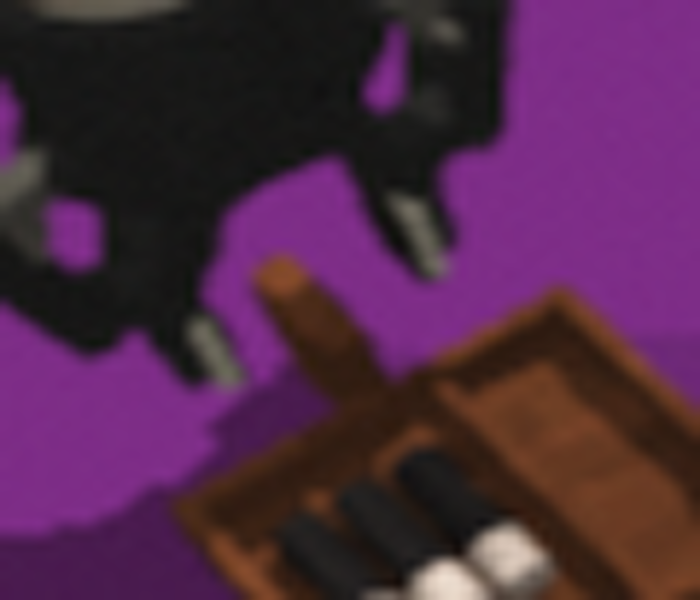

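Open and at reported z≈0, the tips straddle the pull at (232,382) and (432,275). Their true height is about 0.03 m, with no contact. I'll go 14 mm lower and close.

Emit:
apply_moves:
  targets: [0, 0, -0.25, 0, 0, 0, 0.55, 0, 0, -0.45, 0, 0, 0, 0.55, 0, 0, -0.45, 0, 0, 0, 0.55]

```text
time: 5.25
ee_pos: [0.4455, -0.1655, -0.0149]
tcp_rot: [-180.0, 0.1, -3.1]
wrist_force: [-0.6, 0.4, 0.4]
opening: 0.0469
```

Emit:
apply_moves:
  targets: [0, 0, 0, 0, 0, 0, 0.3, 0, 0, 0, 0, 0, 0, 0.15, 0, 0, 0, 0, 0, 0, 0.05, 0, 0, 0, 0, 0, 0, 0.0, 0, 0, 0, 0, 0, 0, 0.0]

```text
time: 5.75
ee_pos: [0.4464, -0.1658, -0.0135]
tcp_rot: [180.0, -0.0, -3.1]
wrist_force: [0.4, 0.1, 3.7]
opening: 0.0115
```

```bash
python3 - <<'E'
from h import *
print(bot.get_obs()["wrist_force"])
c=camera("scene")
a=c["img"][:,:,::-1];cv2.imwrite("pics/g5.png",cv2.resize(a[160:220,140:200],(700,600),interpolation=2))
E
```

```text
[0.35198908 0.12966782 3.7186305 ]
```

View pics/g5.png

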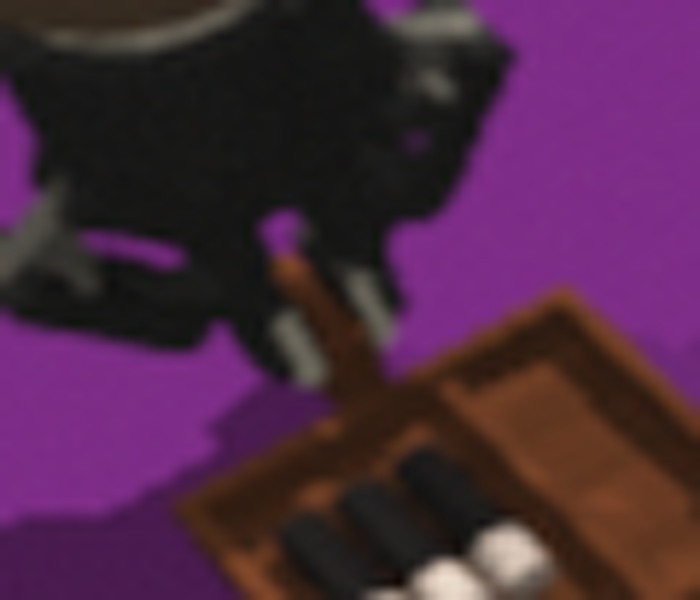

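The opening stopped at 11.5 mm with the pull between the pads, so it is gripped. Now I lift, turn 8.7° and carry it to just right of the strip.

Emit:
apply_moves:
  targets: [0, 0, 0.1, 0, 0, 0, 0, 0, 0, 0.4, 0, 0, 0, 0, 0, 0, 0.7, 0, 0, 0, 0, 0, 0, 0.7, 0, 0, 0, 0]
  newtons: 70

```text
time: 6.2
ee_pos: [0.447, -0.166, 0.0088]
tcp_rot: [180.0, -0.1, -3.1]
wrist_force: [0.1, -0.1, -3.0]
opening: 0.0106
```

Emit:
apply_moves:
  targets: [0.1, 0.4, 0, 0, 0, 0.1, 0, 0.3, 1.2, 0, 0, 0, 0.25, 0, 0.5, 2.0, 0, 0, 0, 0.4, 0, 0.7, 2.8, 0, 0, 0, 0.6, 0, 0.9, 3.6, 0, 0, 0, 0.75, 0]

```text
time: 6.7
ee_pos: [0.4731, -0.0561, 0.0069]
tcp_rot: [-180.0, 0.0, 1.5]
wrist_force: [0.0, -0.2, -2.1]
opening: 0.0101
```

Emit:
apply_moves:
  targets: [0.2, 0.8, 0, 0, 0, 0.2, 0, 0.4, 1.6, 0, 0, 0, 0.35, 0, 0.6, 2.4, 0, 0, 0, 0.5, 0, 0.8, 3.2, 0, 0, 0, 0.65, 0, 0.84, 3.44, 0, 0, 0, 0.7, 0]

```text
time: 7.2
ee_pos: [0.4984, 0.0479, 0.0068]
tcp_rot: [-180.0, 0.0, 5.8]
wrist_force: [0.2, -0.8, -2.6]
opening: 0.0107
```

Emit:
apply_moves:
  targets: [0, 0, 0, 0, 0, 0, 0, 0, 0, 0, 0, 0, 0, 0]

```text
time: 7.4
ee_pos: [0.4979, 0.0453, 0.0069]
tcp_rot: [180.0, 0.0, 5.6]
wrist_force: [-0.7, -0.7, -2.2]
opening: 0.0104
```

```bash
cat > look2.py <<'E'
from h import *
import sys
o=bot.get_obs();print(o["time"],o["ee_pos"].round(4),o["tcp_rot"].round(2),o["wrist_force"].round(2),o["torque"].round(3),round(o["opening"],4))
a=camera("scene")["img"][:,:,::-1];t=camera("top")["img"][:,:,::-1]
b=cv2.resize(a[120:245,190:340],(780,650),interpolation=2)[:,:780]
d=cv2.resize(t[190:250,185:285],(780,468),interpolation=2)
cv2.imwrite(sys.argv[1]+"s.png",cv2.resize(b,(700,584)));cv2.imwrite(sys.argv[1]+"t.png",d)
E
python3 look2.py pics/c1
```

```text
7.4 [0.4979 0.0453 0.0069] [1.7999e+02 4.0000e-02 5.6300e+00] [-0.68 -0.74 -2.18] [-0.021  0.15   0.036] 0.0104
```

View pics/c1s.png

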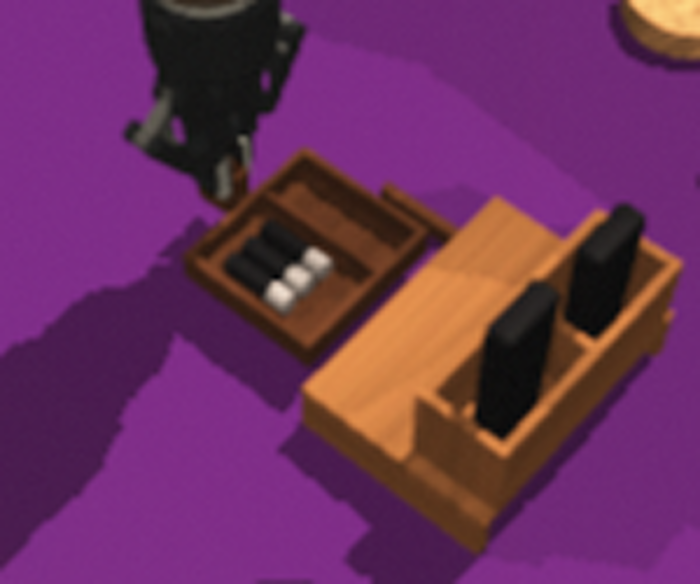

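View pics/c1t.png

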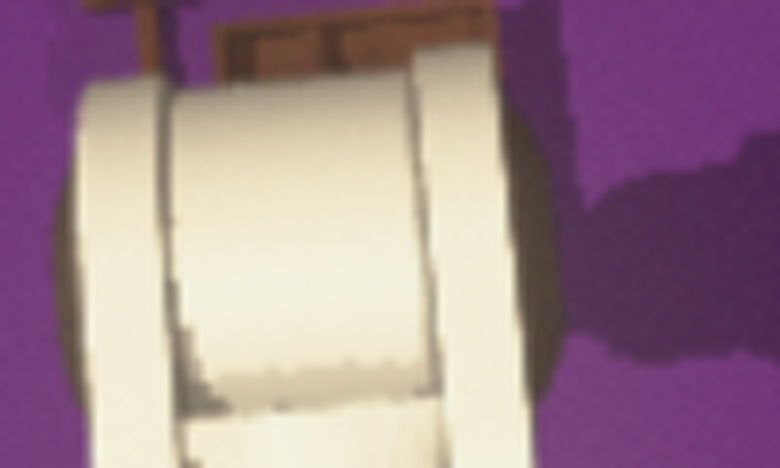

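The tray is held level at about 20 mm, parallel to the holder and with a clear gap right of the strip (scene strip at (385,190)–(450,240)). I lower it to about 3.5 mm clear.

Emit:
apply_moves:
  targets: [0, 0, -0.2, 0, 0, 0, 0, 0, 0, -0.4, 0, 0, 0, 0, 0, 0, -0.56, 0, 0, 0, 0, 0, 0, -0.56, 0, 0, 0, 0]

```text
time: 7.9
ee_pos: [0.4976, 0.0452, -0.0107]
tcp_rot: [180.0, 0.1, 5.6]
wrist_force: [-0.6, 0.9, -2.9]
opening: 0.0106
```

Emit:
apply_moves:
  targets: [-0.01, 0.1, 0, 0, 0, 0, 0, -0.02, 0.2, 0, 0, 0, 0, 0, -0.02, 0.2, 0, 0, 0, 0, 0]

```text
time: 8.2
ee_pos: [0.498, 0.0503, -0.0094]
tcp_rot: [-179.9, -0.0, 5.8]
wrist_force: [1.3, 0.4, -3.0]
opening: 0.0106
```

Emit:
apply_moves:
  targets: [-0.01, 0.1, 0, 0, 0, 0, 0, -0.02, 0.2, 0, 0, 0, 0, 0, -0.03, 0.3, 0, 0, 0, 0, 0, -0.03, 0.3, 0, 0, 0, 0, 0]

```text
time: 8.6
ee_pos: [0.4975, 0.0547, -0.0096]
tcp_rot: [-179.7, -0.0, 6.2]
wrist_force: [-0.2, 0.1, -2.1]
opening: 0.0103
```

Emit:
apply_moves:
  targets: [0, 0.033, 0, 0, 0, 0, 0, 0, 0.066, 0, 0, 0, 0, 0, 0, 0.066, 0, 0, 0, 0, 0]

```text
time: 8.9
ee_pos: [0.4976, 0.0555, -0.0096]
tcp_rot: [-179.7, -0.0, 6.2]
wrist_force: [0.5, 0.6, -2.3]
opening: 0.0107
```

Emit:
apply_moves:
  targets: [0, 0.033, 0, 0, 0, 0, 0, 0, 0.033, 0, 0, 0, 0, 0]

```text
time: 9.1
ee_pos: [0.4977, 0.056, -0.0096]
tcp_rot: [-179.7, -0.0, 6.3]
wrist_force: [-1.3, -1.1, -2.0]
opening: 0.0104
```

```bash
python3 look2.py pics/c2; python3 -c "
from h import *
o=bot.get_obs();print(o['q'].round(3),o['joint_efforts'].round(2))"
```

```text
9.1 [ 0.4977  0.056  -0.0096] [-179.66   -0.      6.26] [-1.28 -1.06 -2.03] [0.01  0.124 0.02 ] 0.0104
[  6.196  -0.689 -18.1    72.59    0.335 179.943] [ 1.000e-02 -4.639e+01  4.717e+01 -1.400e-01  3.000e-02 -0.000e+00]
```

View pics/c2s.png

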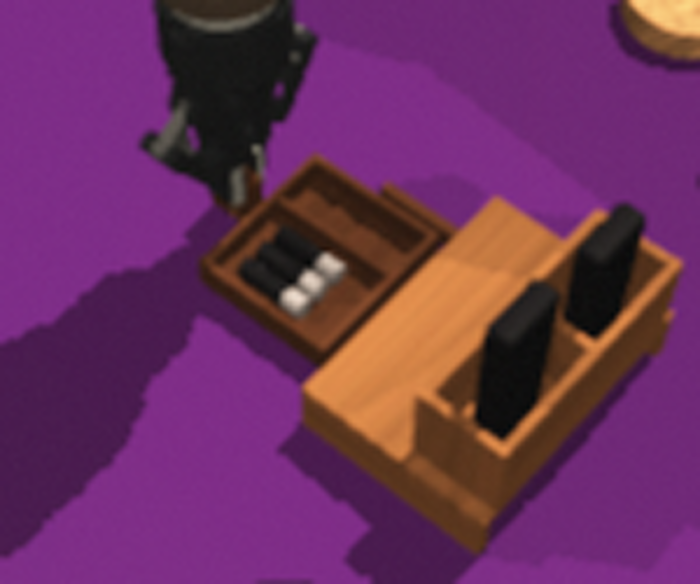

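View pics/c2t.png

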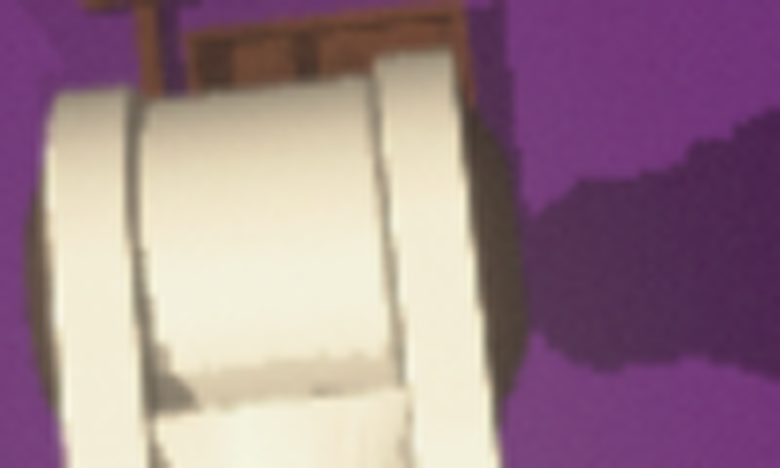

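The wrist's last joint is at 179.94°, against its 180° limit, so the move was blocked there. The tray still shows a gap to the strip. I'll back off, set the tray down, release, and regrasp with the hand turned by half a turn.

Emit:
apply_moves:
  targets: [0, -0.2, 0, 0, 0, 0, 0, 0, -0.4, 0, 0, 0, 0, 0, 0, -0.55, 0, 0, 0, 0, 0, 0, -0.55, 0, 0, 0, 0, 0]

```text
time: 9.6
ee_pos: [0.4976, 0.0387, -0.0096]
tcp_rot: [-179.7, 0.0, 6.2]
wrist_force: [0.5, 0.1, -2.1]
opening: 0.01
```

Emit:
apply_moves:
  targets: [0, 0, -0.06, 0, 0, 0, 0, 0, 0, -0.12, 0, 0, 0, 0, 0, 0, -0.12, 0, 0, 0, 0]

```text
time: 9.9
ee_pos: [0.4978, 0.0396, -0.0131]
tcp_rot: [-179.7, -0.0, 6.3]
wrist_force: [-0.2, 0.6, -1.2]
opening: 0.0104
```

Emit:
apply_moves:
  targets: [0, 0, -0.02, -0.05, 0, 0, 0, 0, 0, -0.02, -0.05, 0, 0, 0]

```text
time: 10.1
ee_pos: [0.4978, 0.0394, -0.0134]
tcp_rot: [180.0, 0.0, 6.3]
wrist_force: [-2.4, -2.3, 4.7]
opening: 0.0104
```

Emit:
apply_moves:
  targets: [0, 0, 0, 0, 0, 0, 0.2, 0, 0, 0, 0, 0, 0, 0.4, 0, 0, 0, 0, 0, 0, 0.55, 0, 0, 0, 0, 0, 0, 0.55]

```text
time: 10.5
ee_pos: [0.4977, 0.0396, -0.0139]
tcp_rot: [-180.0, 0.0, 6.3]
wrist_force: [-0.8, 0.2, 0.6]
opening: 0.0473
```

Emit:
apply_moves:
  targets: [0, 0, 0.4, 0, 0, 0, 0.55, 0, 0, 1.2, 0, 0, 0, 0.55, 0, 0, 2.2, 0, 0, 0, 0.55, 0, 0, 2.6, 0, 0, 0, 0.55]

```text
time: 10.9
ee_pos: [0.499, 0.0396, 0.0677]
tcp_rot: [-180.0, -0.2, 6.3]
wrist_force: [0.8, 0.0, 1.0]
opening: 0.0472
```

Emit:
apply_moves:
  targets: [0, 0, 0, 0, 0, 1.3, 0.55, 0, 0, 0, 0, 0, 2.6, 0.55, 0, 0, 0, 0, 0, 3.9, 0.55, 0, 0, 0, 0, 0, 5.2, 0.55, 0, 0, 0, 0, 0, 6.5, 0.55]

```text
time: 11.4
ee_pos: [0.4976, 0.0395, 0.0642]
tcp_rot: [-180.0, 0.0, 45.6]
wrist_force: [-0.4, 0.2, -0.3]
opening: 0.0466
```

Emit:
apply_moves:
  targets: [0, 0, 0, 0, 0, 1.3, 0.55, 0, 0, 0, 0, 0, 2.6, 0.55, 0, 0, 0, 0, 0, 3.9, 0.55, 0, 0, 0, 0, 0, 5.2, 0.55, 0, 0, 0, 0, 0, 6.5, 0.55]

```text
time: 11.9
ee_pos: [0.4976, 0.0395, 0.0642]
tcp_rot: [-180.0, 0.0, 84.6]
wrist_force: [-0.2, -0.2, 0.5]
opening: 0.0471
```

Emit:
apply_moves:
  targets: [0, 0, 0, 0, 0, 1.3, 0.55, 0, 0, 0, 0, 0, 2.6, 0.55, 0, 0, 0, 0, 0, 3.9, 0.55, 0, 0, 0, 0, 0, 5.2, 0.55, 0, 0, 0, 0, 0, 6.5, 0.55]

```text
time: 12.4
ee_pos: [0.4976, 0.0395, 0.0642]
tcp_rot: [-180.0, 0.0, 123.6]
wrist_force: [0.9, -0.3, -0.3]
opening: 0.0472
```

Emit:
apply_moves:
  targets: [0, 0, 0, 0, 0, 1.3, 0.55, 0, 0, 0, 0, 0, 2.6, 0.55, 0, 0, 0, 0, 0, 3.9, 0.55, 0, 0, 0, 0, 0, 5.2, 0.55, 0, 0, 0, 0, 0, 6.5, 0.55]

```text
time: 12.9
ee_pos: [0.4976, 0.0395, 0.0642]
tcp_rot: [-180.0, 0.0, 162.6]
wrist_force: [0.9, 0.9, 0.0]
opening: 0.0468
```

Emit:
apply_moves:
  targets: [0, 0, 0, 0, 0, 1.3, 0.55, 0, 0, 0, 0, 0, 2.6, 0.55, 0, 0, 0, 0, 0, 3.9, 0.55, 0, 0, 0, 0, 0, 3.9, 0.55]

```text
time: 13.3
ee_pos: [0.4976, 0.0395, 0.0642]
tcp_rot: [-180.0, 0.0, -174.2]
wrist_force: [-0.3, 0.2, -0.8]
opening: 0.0468
```

```bash
python3 look2.py pics/c3
```

```text
13.3 [0.4976 0.0395 0.0642] [-1.7997e+02  3.0000e-02 -1.7423e+02] [-0.32  0.18 -0.78] [-0.004 -0.04  -0.004] 0.0468
```

View pics/c3s.png

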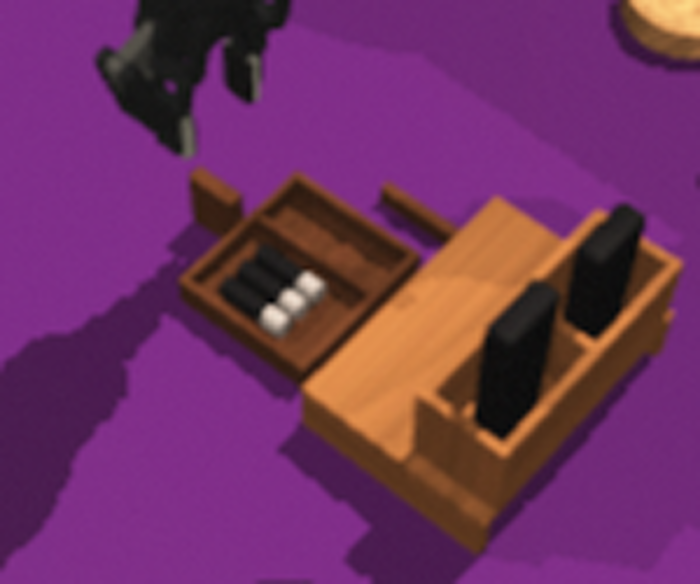

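View pics/c3t.png

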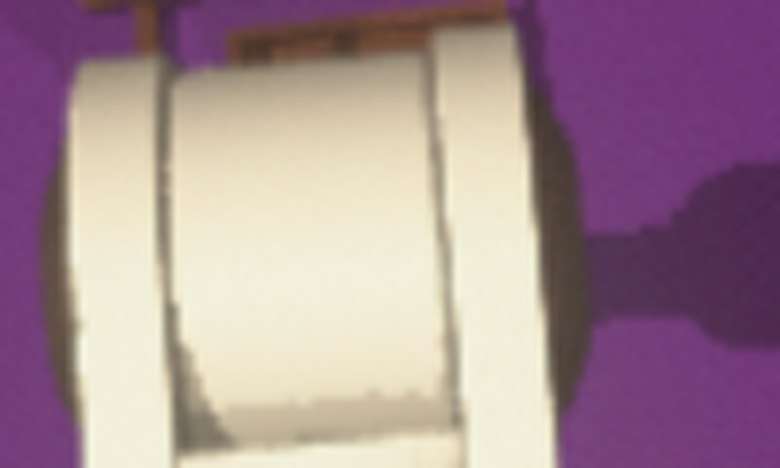

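The tray lies flat, with a gap of about 20 mm to the strip, and the fingers are above the pull. I descend and regrasp.

Emit:
apply_moves:
  targets: [0, 0, -0.7, 0, 0, 0.07, 0.55, 0, 0, -1.4, 0, 0, 0.07, 0.55, 0, 0, -2.1, 0, 0, 0.07, 0.55, 0, 0, -2.58, 0, 0, 0.07, 0.55, 0, 0, -2.58, 0, 0, 0.07, 0.55]

```text
time: 13.9
ee_pos: [0.4963, 0.0393, -0.0151]
tcp_rot: [-180.0, -0.2, -174.0]
wrist_force: [-0.4, -0.1, -0.1]
opening: 0.047
```

Emit:
apply_moves:
  targets: [0, 0, 0, 0, 0, 0, 0.3, 0, 0, 0, 0, 0, 0, 0.15, 0, 0, 0, 0, 0, 0, 0.05, 0, 0, 0, 0, 0, 0, 0.0, 0, 0, 0, 0, 0, 0, 0.0]
  newtons: 70

```text
time: 14.4
ee_pos: [0.4985, 0.0395, -0.0118]
tcp_rot: [-180.0, 0.2, -173.9]
wrist_force: [-1.7, -0.2, 7.1]
opening: 0.0102
```

Emit:
apply_moves:
  targets: [0, 0, 0.05, 0, 0, 0, 0, 0, 0, 0.12, 0, 0, 0, 0, 0, 0, 0.12, 0, 0, -0.1, 0, 0, 0, 0.12, 0, 0, -0.1, 0]

```text
time: 14.8
ee_pos: [0.4975, 0.0395, -0.0098]
tcp_rot: [-180.0, 0.0, -174.6]
wrist_force: [0.1, -0.0, -2.3]
opening: 0.0105
```

```bash
python3 look2.py pics/c4; python3 -c "
from h import *
print(bot.get_obs()['q'].round(2))"
```

```text
14.8 [ 0.4975  0.0395 -0.0098] [-1.7996e+02  1.0000e-02 -1.7456e+02] [ 0.14 -0.01 -2.27] [-0.075  0.119 -0.001] 0.0105
[ 4.560e+00 -9.300e-01 -1.836e+01  7.256e+01 -3.000e-02 -9.200e-01]
```

View pics/c4s.png

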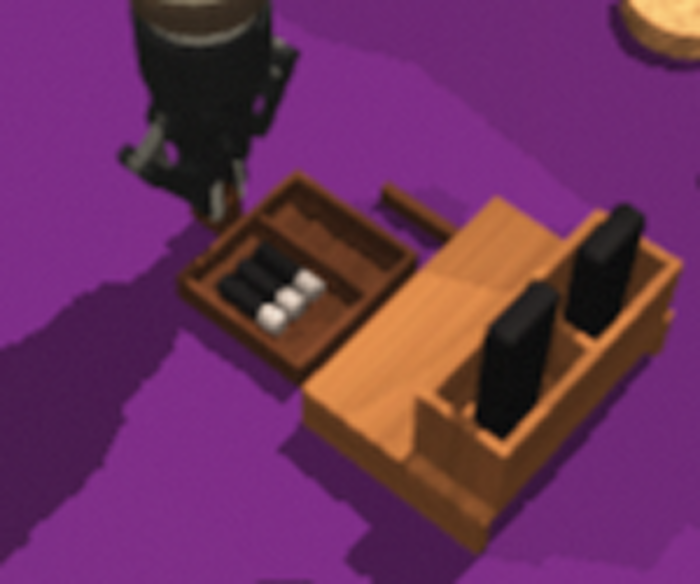

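Emit:
apply_moves:
  targets: [-0.015, 0.15, 0, 0, 0, 0, 0, -0.03, 0.3, 0, 0, 0, 0, 0, -0.04, 0.4, 0, 0, 0, 0, 0, -0.05, 0.5, 0, 0, 0, 0, 0, -0.05, 0.5, 0, 0, 0, 0, 0]

```text
time: 15.4
ee_pos: [0.4961, 0.0549, -0.0096]
tcp_rot: [-180.0, 0.0, -174.5]
wrist_force: [0.4, -0.3, -1.8]
opening: 0.0105
```

Emit:
apply_moves:
  targets: [0, 0.05, 0, 0, 0, 0, 0, -0.01, 0.1, 0, 0, 0, 0, 0, -0.01, 0.1, 0, 0, 0, 0, 0]

```text
time: 15.7
ee_pos: [0.4958, 0.0576, -0.0096]
tcp_rot: [-180.0, 0.0, -174.5]
wrist_force: [-0.1, 0.7, -2.7]
opening: 0.0101
```

Emit:
apply_moves:
  targets: [0, 0.033, 0, 0, 0, 0, 0, -0.01, 0.066, 0, 0, 0, 0, 0, -0.01, 0.066, 0, 0, 0, 0, 0]

```text
time: 16.0
ee_pos: [0.4955, 0.0595, -0.0096]
tcp_rot: [-180.0, 0.0, -174.5]
wrist_force: [0.4, 0.0, -3.2]
opening: 0.0103
```

Emit:
apply_moves:
  targets: [0, 0.033, 0, 0, 0, 0, 0, 0, 0.033, 0, 0, 0, 0, 0]

```text
time: 16.2
ee_pos: [0.4956, 0.0605, -0.0096]
tcp_rot: [-180.0, 0.0, -174.5]
wrist_force: [-0.7, -0.0, -2.5]
opening: 0.0103
```

Emit:
apply_moves:
  targets: [0, 0.033, 0, 0, 0, 0, 0, 0, 0.033, 0, 0, 0, 0, 0]

```text
time: 16.4
ee_pos: [0.4956, 0.0615, -0.0096]
tcp_rot: [-180.0, 0.0, -174.5]
wrist_force: [-0.4, -1.2, -1.9]
opening: 0.0107
```

Emit:
apply_moves:
  targets: [0, 0.033, 0, 0, 0, 0, 0, 0, 0.033, 0, 0, 0, 0, 0]

```text
time: 16.6
ee_pos: [0.4956, 0.0625, -0.0096]
tcp_rot: [-180.0, 0.0, -174.5]
wrist_force: [-0.9, 0.2, -1.3]
opening: 0.0104
```

Emit:
apply_moves:
  targets: [0, 0.033, 0, 0, 0, 0, 0, 0, 0.033, 0, 0, 0, 0, 0]

```text
time: 16.8
ee_pos: [0.4956, 0.0635, -0.0096]
tcp_rot: [-180.0, 0.0, -174.5]
wrist_force: [0.9, 1.0, -2.7]
opening: 0.0102
```

Emit:
apply_moves:
  targets: [0, 0.02, 0, 0, 0, 0, 0, 0, 0.02, 0, 0, 0, 0, 0]

```text
time: 17.0
ee_pos: [0.4956, 0.0641, -0.0096]
tcp_rot: [-180.0, 0.0, -174.5]
wrist_force: [-0.0, 0.5, -2.0]
opening: 0.0106
```

```bash
python3 look2.py pics/c5
```

```text
17.0 [ 0.4956  0.0641 -0.0096] [-1.7997e+02  4.0000e-02 -1.7452e+02] [-0.05  0.47 -2.01] [0.021 0.144 0.026] 0.0106
```

View pics/c5s.png

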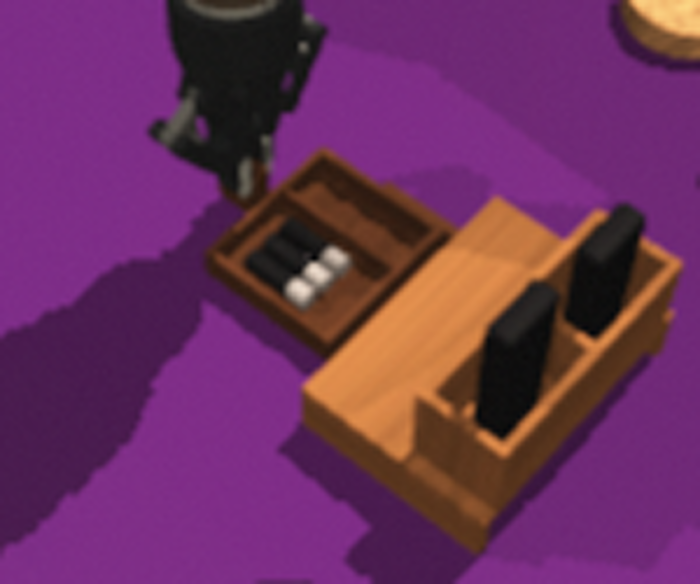

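Almost touching: the tray's left rim meets the strip at (400,190). I continue in 1 mm steps.

Emit:
apply_moves:
  targets: [0, 0.033, 0, 0, 0, 0, 0, 0, 0.033, 0, 0, 0, 0, 0]

```text
time: 17.3
ee_pos: [0.4956, 0.0651, -0.0096]
tcp_rot: [-180.0, 0.0, -174.5]
wrist_force: [0.1, 0.4, -3.4]
opening: 0.0103
```

Emit:
apply_moves:
  targets: [0, 0.033, 0, 0, 0, 0, 0, 0, 0.033, 0, 0, 0, 0, 0]

```text
time: 17.5
ee_pos: [0.4955, 0.0661, -0.0096]
tcp_rot: [-180.0, 0.0, -174.5]
wrist_force: [-0.2, -0.8, -2.9]
opening: 0.01
```

Emit:
apply_moves:
  targets: [0, 0.02, 0, 0, 0, 0, 0, 0, 0.02, 0, 0, 0, 0, 0]

```text
time: 17.7
ee_pos: [0.4955, 0.0666, -0.0096]
tcp_rot: [-180.0, 0.0, -174.5]
wrist_force: [0.5, 0.1, -2.2]
opening: 0.0103
```

Emit:
apply_moves:
  targets: [0, 0.025, 0, 0, 0, 0, 0, 0, 0.025, 0, 0, 0, 0, 0]

```text
time: 17.9
ee_pos: [0.4955, 0.0674, -0.0096]
tcp_rot: [-180.0, 0.0, -174.5]
wrist_force: [0.7, -0.2, -2.5]
opening: 0.0102
```

Emit:
apply_moves:
  targets: [0, 0.025, 0, 0, 0, 0, 0, 0, 0.025, 0, 0, 0, 0, 0]

```text
time: 18.1
ee_pos: [0.4955, 0.068, -0.0096]
tcp_rot: [-179.9, 0.0, -174.5]
wrist_force: [-0.2, -0.6, -1.8]
opening: 0.0103
```

Emit:
apply_moves:
  targets: [0, 0.025, 0, 0, 0, 0, 0, 0, 0.025, 0, 0, 0, 0, 0]

```text
time: 18.3
ee_pos: [0.4954, 0.0683, -0.0096]
tcp_rot: [-179.9, 0.0, -174.6]
wrist_force: [-1.6, -5.0, -1.6]
opening: 0.0104
```

Emit:
apply_moves:
  targets: [0, -0.012, 0, 0, 0, 0, 0, 0, -0.012, 0, 0, 0, 0, 0]

```text
time: 18.5
ee_pos: [0.4955, 0.0682, -0.0097]
tcp_rot: [-179.9, 0.0, -174.5]
wrist_force: [-1.8, -3.8, -1.3]
opening: 0.0104
```

```bash
python3 look2.py pics/c6
```

```text
18.5 [ 0.4955  0.0682 -0.0097] [-1.7994e+02  2.0000e-02 -1.7454e+02] [-1.82 -3.83 -1.34] [-0.941  0.323 -0.147] 0.0104
```

View pics/c6s.png

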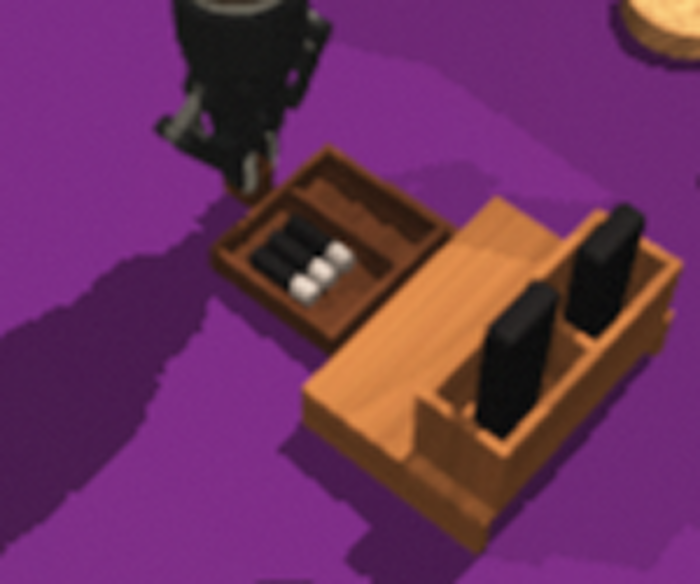

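Contact with the strip shows at about 4 N sideways. I slide along it at 5.5°, checking the force.

Emit:
apply_moves:
  targets: [0.1, 0.008, 0, 0, 0, 0, 0, 0.25, 0.022, 0, 0, 0, 0, 0, 0.4, 0.037, 0, 0, 0, 0, 0, 0.4, 0.037, 0, 0, 0, 0, 0]

```text
time: 19.0
ee_pos: [0.5078, 0.0695, -0.0099]
tcp_rot: [-179.9, 0.0, -174.5]
wrist_force: [1.6, -3.7, -3.7]
opening: 0.0106
```

```bash
cat > o.py <<'E'
from h import *
o=bot.get_obs();p=o["ee_pos"];d=p[:2]-np.array([.6265,.0702]);c,s=np.cos(np.radians(5.5)),np.sin(np.radians(5.5))
print(round(o["time"],1),p.round(4),o["tcp_rot"].round(2),o["wrist_force"].round(1),o["torque"].round(2),"local",(c*d[0]+s*d[1]).round(4),(-s*d[0]+c*d[1]).round(4))
E
python3 o.py
```

```text
19.0 [ 0.5078  0.0695 -0.0099] [-1.7994e+02  2.0000e-02 -1.7453e+02] [ 1.6 -3.7 -3.7] [-0.99  0.02 -0.24] local -0.1182 0.0106
```

Emit:
apply_moves:
  targets: [0.15, 0.014, 0, 0, 0, 0, 0, 0.3, 0.028, 0, 0, 0, 0, 0, 0.45, 0.042, 0, 0, 0, 0, 0, 0.5, 0.047, 0, 0, 0, 0, 0]

```text
time: 19.4
ee_pos: [0.5224, 0.0707, -0.0099]
tcp_rot: [-179.9, -0.0, -174.5]
wrist_force: [-2.8, -5.2, -2.3]
opening: 0.0103
```

```bash
python3 o.py
```

```text
19.4 [ 0.5224  0.0707 -0.0099] [-1.7993e+02 -2.0000e-02 -1.7452e+02] [-2.8 -5.2 -2.3] [-1.28  0.61 -0.08] local -0.1036 0.0104
```

Emit:
apply_moves:
  targets: [0.15, 0.004, 0, 0, 0, 0, 0, 0.3, 0.018, 0, 0, 0, 0, 0, 0.45, 0.032, 0, 0, 0, 0, 0, 0.6, 0.045, 0, 0, 0, 0, 0]

```text
time: 19.8
ee_pos: [0.5408, 0.0723, -0.0097]
tcp_rot: [-180.0, 0.0, -174.5]
wrist_force: [-1.4, -4.3, -2.2]
opening: 0.0107
```

```bash
python3 o.py
```

```text
19.8 [ 0.5408  0.0723 -0.0097] [-1.7996e+02  2.0000e-02 -1.7452e+02] [-1.4 -4.3 -2.2] [-1.09  0.49  0.  ] local -0.0851 0.0103
```

Emit:
apply_moves:
  targets: [0.15, 0.005, 0, 0, 0, 0, 0, 0.3, 0.017, 0, 0, 0, 0, 0, 0.45, 0.03, 0, 0, 0, 0, 0, 0.6, 0.043, 0, 0, 0, 0, 0]

```text
time: 20.2
ee_pos: [0.5591, 0.0741, -0.0095]
tcp_rot: [180.0, 0.1, -174.5]
wrist_force: [-0.6, -1.5, -2.7]
opening: 0.0105
```

```bash
python3 o.py
```

```text
20.2 [ 0.5591  0.0741 -0.0095] [ 1.8000e+02  6.0000e-02 -1.7451e+02] [-0.6 -1.5 -2.7] [-0.18  0.21  0.05] local -0.0667 0.0103
```

Emit:
apply_moves:
  targets: [0.15, 0.012, 0, 0, 0, 0, 0, 0.3, 0.025, 0, 0, 0, 0, 0, 0.45, 0.037, 0, 0, 0, 0, 0, 0.6, 0.049, 0, 0, 0, 0, 0]

```text
time: 20.6
ee_pos: [0.577, 0.0753, -0.0096]
tcp_rot: [-180.0, 0.0, -174.5]
wrist_force: [-0.6, -0.1, -2.0]
opening: 0.0102
```

```bash
python3 look2.py pics/c7;python3 o.py
```

```text
20.6 [ 0.577   0.0753 -0.0096] [-1.7998e+02  4.0000e-02 -1.7452e+02] [-0.55 -0.1  -1.97] [-0.047  0.136 -0.03 ] 0.0102
20.7 [ 0.5771  0.0752 -0.0096] [-1.7997e+02  5.0000e-02 -1.7452e+02] [ 0.5 -0.6 -2.6] [-0.01  0.17 -0.02] local -0.0486 0.0097
```

View pics/c7s.png

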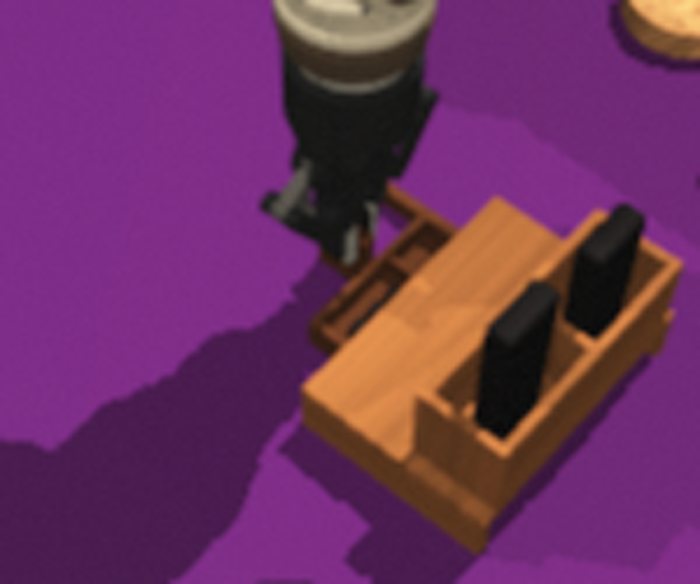

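About 70% in, level and free; lateral contact just faded. I press left slightly and go on.

Emit:
apply_moves:
  targets: [0.0, 0.025, 0, 0, 0, 0, 0, 0.1, 0.04, 0, 0, 0, 0, 0, 0.25, 0.053, 0, 0, 0, 0, 0, 0.4, 0.067, 0, 0, 0, 0, 0]

```text
time: 21.1
ee_pos: [0.5889, 0.077, -0.0096]
tcp_rot: [-179.9, 0.0, -174.5]
wrist_force: [-0.7, -1.6, -2.1]
opening: 0.0102
```

```bash
python3 o.py
```

```text
21.1 [ 0.5889  0.077  -0.0096] [-1.7995e+02  3.0000e-02 -1.7453e+02] [-0.7 -1.6 -2.1] [-0.48  0.25  0.  ] local -0.0368 0.0104
```

Emit:
apply_moves:
  targets: [0.1, 0.009, 0, 0, 0, 0, 0, 0.2, 0.018, 0, 0, 0, 0, 0, 0.3, 0.027, 0, 0, 0, 0, 0, 0.3, 0.027, 0, 0, 0, 0, 0]

```text
time: 21.5
ee_pos: [0.598, 0.078, -0.0097]
tcp_rot: [-180.0, 0.0, -174.5]
wrist_force: [1.7, -1.3, -2.2]
opening: 0.0102
```

```bash
python3 o.py
```

```text
21.5 [ 0.598   0.078  -0.0097] [-1.7996e+02  5.0000e-02 -1.7453e+02] [ 1.7 -1.3 -2.2] [-0.46 -0.06 -0.06] local -0.0276 0.0105
```

Emit:
apply_moves:
  targets: [0.06, 0.005, 0, 0, 0, 0, 0, 0.12, 0.01, 0, 0, 0, 0, 0, 0.18, 0.016, 0, 0, 0, 0, 0, 0.18, 0.016, 0, 0, 0, 0, 0]

```text
time: 21.9
ee_pos: [0.6032, 0.0784, -0.0096]
tcp_rot: [-180.0, 0.1, -174.5]
wrist_force: [-0.5, -1.3, -2.5]
opening: 0.0096
```

Emit:
apply_moves:
  targets: [0.035, 0.003, 0, 0, 0, 0, 0, 0.07, 0.006, 0, 0, 0, 0, 0, 0.07, 0.006, 0, 0, 0, 0, 0]

```text
time: 22.2
ee_pos: [0.6052, 0.0786, -0.0096]
tcp_rot: [-180.0, 0.0, -174.5]
wrist_force: [0.5, -0.9, -3.3]
opening: 0.0102
```

```bash
python3 o.py
```

```text
22.2 [ 0.6052  0.0786 -0.0096] [-1.7997e+02  4.0000e-02 -1.7452e+02] [ 0.5 -0.9 -3.3] [-0.34  0.13 -0.04] local -0.0204 0.0104
```

Emit:
apply_moves:
  targets: [0.033, 0.003, 0, 0, 0, 0, 0, 0.033, 0.003, 0, 0, 0, 0, 0]

```text
time: 22.4
ee_pos: [0.6061, 0.0787, -0.0096]
tcp_rot: [-180.0, 0.0, -174.5]
wrist_force: [-0.6, -1.7, -2.8]
opening: 0.0102
```

Emit:
apply_moves:
  targets: [0.033, 0.003, 0, 0, 0, 0, 0, 0.033, 0.003, 0, 0, 0, 0, 0]

```text
time: 22.6
ee_pos: [0.6072, 0.0788, -0.0096]
tcp_rot: [-180.0, 0.0, -174.5]
wrist_force: [-0.2, -2.2, -2.4]
opening: 0.0103
```

Emit:
apply_moves:
  targets: [0.033, 0.003, 0, 0, 0, 0, 0, 0.033, 0.003, 0, 0, 0, 0, 0]

```text
time: 22.8
ee_pos: [0.6082, 0.0789, -0.0096]
tcp_rot: [-180.0, 0.0, -174.5]
wrist_force: [-0.1, -1.4, -2.8]
opening: 0.0104
```

Emit:
apply_moves:
  targets: [0.033, 0.003, 0, 0, 0, 0, 0, 0.033, 0.003, 0, 0, 0, 0, 0]

```text
time: 23.0
ee_pos: [0.6092, 0.079, -0.0096]
tcp_rot: [-180.0, 0.0, -174.5]
wrist_force: [-0.4, -0.7, -2.6]
opening: 0.01
```

Emit:
apply_moves:
  targets: [0.033, 0.003, 0, 0, 0, 0, 0, 0.033, 0.003, 0, 0, 0, 0, 0]

```text
time: 23.2
ee_pos: [0.6095, 0.079, -0.0097]
tcp_rot: [-180.0, -0.0, -174.5]
wrist_force: [-3.2, -1.6, -1.0]
opening: 0.0104
```

Emit:
apply_moves:
  targets: [0.033, 0.003, 0, 0, 0, 0, 0, 0.033, 0.003, 0, 0, 0, 0, 0]

```text
time: 23.4
ee_pos: [0.6095, 0.079, -0.0099]
tcp_rot: [-180.0, -0.1, -174.5]
wrist_force: [-9.1, -1.4, 1.1]
opening: 0.0102
```

The back stop is reached: Fx −9 N, with no more advance at 0.6095. I check the picture, ease off to a few newtons, then lower.

Emit:
apply_moves:
  targets: [-0.018, 0, 0, 0, 0, 0, 0, -0.018, 0, 0, 0, 0, 0, 0]

```text
time: 23.6
ee_pos: [0.6095, 0.079, -0.0099]
tcp_rot: [-180.0, -0.1, -174.5]
wrist_force: [-4.9, -2.4, -1.2]
opening: 0.0103
```

Emit:
apply_moves:
  targets: [0, 0, -0.04, 0, 0, 0, 0, 0, 0, -0.08, 0, 0, 0, 0, 0, 0, -0.11, 0, 0, 0, 0, 0, 0, -0.11, 0, 0, 0, 0]

```text
time: 24.0
ee_pos: [0.6095, 0.079, -0.0118]
tcp_rot: [-180.0, -0.0, -174.5]
wrist_force: [-12.5, -3.1, 9.6]
opening: 0.0104
```

```bash
python3 look2.py pics/c8;python3 o.py
```

```text
24.0 [ 0.6095  0.079  -0.0118] [-1.7996e+02 -4.0000e-02 -1.7452e+02] [-12.51  -3.1    9.56] [-0.547  2.172  0.096] 0.0104
24.1 [ 0.6095  0.0789 -0.0118] [-1.7996e+02 -4.0000e-02 -1.7452e+02] [-11.1  -2.4   9.9] [-0.58  2.15  0.05] local -0.0161 0.0103
```

View pics/c8s.png

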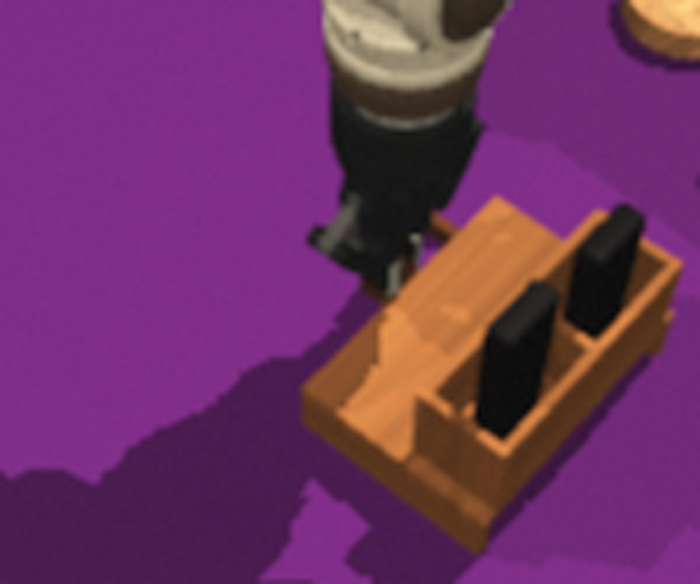

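At z −0.0118 the tray is on the table, the same reading as at the regrasp. I ease the pressure and release.

Emit:
apply_moves:
  targets: [-0.01, 0, 0.025, 0, 0, 0, 0, -0.01, 0, 0.025, 0, 0, 0, 0]

```text
time: 24.3
ee_pos: [0.6095, 0.079, -0.0118]
tcp_rot: [-180.0, -0.0, -174.5]
wrist_force: [-8.2, -2.4, 3.5]
opening: 0.0102
```

Emit:
apply_moves:
  targets: [0, 0, 0, 0, 0, 0, 0.2, 0, 0, 0, 0, 0, 0, 0.4, 0, 0, 0, 0, 0, 0, 0.4, 0, 0, 0, 0, 0, 0, 0.4]

```text
time: 24.7
ee_pos: [0.6105, 0.0793, -0.012]
tcp_rot: [-180.0, 0.1, -174.5]
wrist_force: [0.2, 0.5, -0.4]
opening: 0.034
```

Emit:
apply_moves:
  targets: [0, 0, 0.3, 0, 0, 0, 0.4, 0, 0, 1.0, 0, 0, 0, 0.4, 0, 0, 2.0, 0, 0, 0, 0.4, 0, 0, 3.0, 0, 0, 0, 0.4]

```text
time: 25.1
ee_pos: [0.61, 0.0791, 0.0793]
tcp_rot: [-180.0, 0.0, -174.5]
wrist_force: [0.2, 0.0, -0.3]
opening: 0.0344
```

Emit:
apply_moves:
  targets: [-1.2, 0, 0.6, 0, 0, 0, 0.4, -2.4, 0, 1.2, 0, 0, 0, 0.4, -3.6, 0, 1.8, 0, 0, 0, 0.4, -4.8, 0, 2.4, 0, 0, 0, 0.4, -6, 0, 3, 0, 0, 0, 0.4]

```text
time: 25.6
ee_pos: [0.4287, 0.0791, 0.1693]
tcp_rot: [-180.0, 0.1, -174.5]
wrist_force: [0.3, 0.5, -0.0]
opening: 0.0339
```

```bash
cat >look3.py <<'E'
from h import *
import sys
a=camera("scene")["img"][:,:,::-1];t=camera("top")["img"][:,:,::-1]
cv2.imwrite(sys.argv[1]+"s.png",cv2.resize(a[130:230,230:340],(770,600),interpolation=2))
cv2.imwrite(sys.argv[1]+"t.png",cv2.resize(t[130:240,170:290],(720,590),interpolation=2))
E
python3 look3.py pics/d1
```

```text
(no output)
```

View pics/d1s.png

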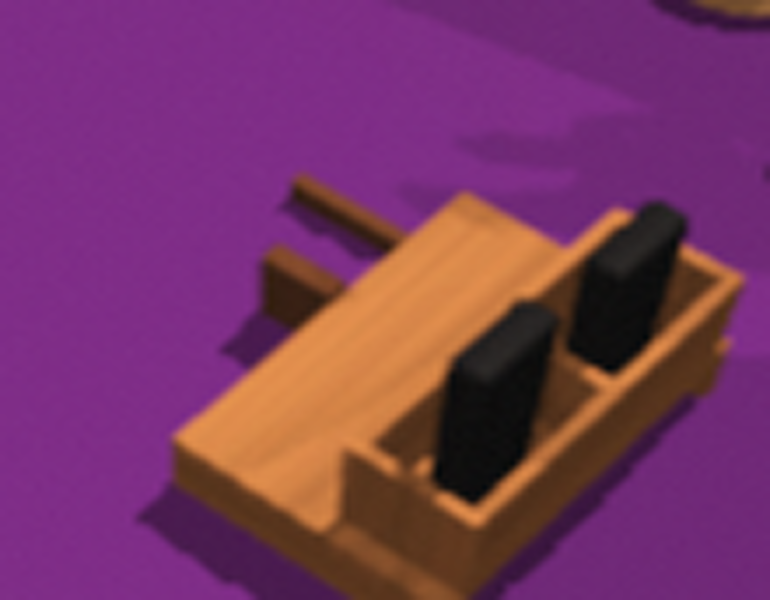

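View pics/d1t.png

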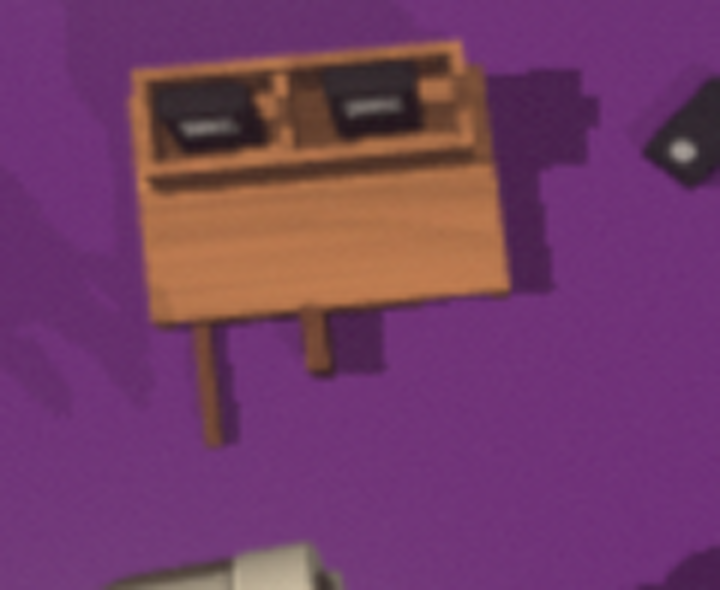

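```bash
python3 - <<'E'
from h import *
c,s=np.cos(np.radians(5.4)),np.sin(np.radians(5.4))
def L(C,u,v,z):
    w=at(C,u,v,z);d=w[:2]-np.array([.6265,.0702]);return np.round([c*d[0]+s*d[1],-s*d[0]+c*d[1]],4)
f=lambda x,y:(170+x/6-.5,130+y*110/590-.5)
print("pull end L/R",L(TOP,*f(308,375),.046),L(TOP,*f(333,373),.046),"deck edge",L(TOP,*f(152,326),.04),L(TOP,*f(510,291),.04),"strip",L(TOP,*f(221,444),.014))
g=lambda x,y:(230+x/7-.5,130+y/6-.5)
print("scene pull end",L(SC,*g(270,252),.046))
print(bot.get_obs()["time"])
E
```

```text
pull end L/R [-0.0377  0.0147] [-0.0379  0.0023] deck edge [-0.0016  0.0898] [-0.0006 -0.0902] strip [-0.0691  0.0642]
scene pull end [-0.0356  0.0098]
25.7
```

The pull end measures about −36.5 mm from the deck edge in both cameras (home is −36), square to the holder. I hand in.

```bash
python3 -c "
from h import *
o=bot.get_obs();print(o['time'],o['wrist_force'].round(1));bot.job_done()"
```

```text
25.7 [ 0.8 -0.1  0.5]
the job is handed in; nothing more can be done
```

The tray is fully home in the bay, flat on the table and released. I handed the job in at 25.7 s with the robot clear.

**What I did:** I gripped the pull and laid the tray's left side against the strip, with sideways contact peaking at about 5 N. I slid it in 3 to 4 mm above the table and met the back stop at about 9 N. Then I lowered it, eased off and let go.

**Highest force:** While setting it down, the reading reached about 12.5 N forward and 10 N down. That is under the 25 N limit.

**Last checks:** The pull's end is about 36 to 37 mm in front of the deck edge by both cameras; fully home is 36. The tray sits square to the holder, and the wrist force was about zero after release. In the last pictures the holder and lighter case look unmoved. I did not re-image the other things, but the arm was never near them.

**What went wrong on the way:**
- **First grasp closed on air:** the real fingertips sit about 27 mm higher than the reported tool point. I corrected this from the pictures.
- **First approach to the strip was blocked:** the last joint reached its 180° limit. I set the tray down just right of the strip and regrasped it with the hand turned half a turn.
- **Strip position:** by touch its inner face is at about y = 65.5 mm, while the pictures gave about 63.

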